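# Shake ferrules out of a slotted rinse basket, then tip out the column fittings

### The arm

A 6-joint arm with a two-finger parallel gripper is mounted at the origin on the work surface. World frame = base frame: x ahead of the robot, y to its left, z up, the work surface at z = 0. Lengths are in mm, angles in rad, forces in N, time in s.
With the tool pointing down it reaches from about 225 to 875 mm from the base axis. Payload 3.4 kg.
Tool frame: the origin (TCP) lies midway between the tips of the shut fingers; the grasp point (between the pads) lies 19 mm behind it (bot.grip_depth is the distance from the TCP to the grasp point, in mm); z points along the fingers, y is the direction in which the jaws open and shut (so a half turn about z gives the same grasp; the last joint's range is limited). The gripper opens to 85 mm and grips with 20 to 120 N. Pads are 22 mm wide; open, the fingers measure 114 mm over their backs; the gripper's body (76 mm by 85 mm) begins 54 mm behind the grasp point. The pads swing forward as they close: fully open they stand 13 mm farther back than shut.
Start: joints at [-1.425, 0.276, 1.505, -0, 1.361, -0.121], TCP at [151.594, -554.691, 231.328] pointing down, gripper open.
Joint ranges: [-2.89, 2.89], [-0.75, 2.08], [0.22, 2.7], [-1.18, 4.32], [0.11, 2.71], [-2.7, 2.7]. Speed limits (rad/s): [2.57, 2.57, 3.14, 3.14, 3.14, 3.14].

### API

Orientations are given as a unit quaternion [w, x, y, z].
In Python, from workcell import bot, vision gives the robot as it stands.
- The arm moves only by the tool step_arm, never from a script. Its argument "motion" is text: rows parted by semicolons, each of 7 numbers parted by spaces: the shift along the world's x, y, z in mm, then the turn, a rotation vector about the world's x, y, z in rad, then the finger opening in mm, from 0 to 85.4. A call has 1 to 5 rows; each row shifts and turns the commanded pose from where the row before left it; what a row does not reach is not made up. A row lasts 1/10 s, in which the tool goes at most 50 mm and 8.59 degrees, less where a joint would pass 70% of its speed; a pose out of reach is approached as far as the arm can. A call with a gripper value outside its range is refused whole. The fingers move at their own pace and stop on an object; the grip force is fixed at half the most. Time passes only in rows, so rows that do not move let the fingers close. It gives the time, the measured TCP pose, the force and the opening at its end, in the units of the state.
- bot.get_obs(): the state, without advancing time (a new reading comes with each control period).
- vision.capture(name): name is "scene" or "top" or "wrist"; returns the picture (400x640x3 uint8, red, green, blue); there is no depth.
- vision.calibration(name): a dict with "fx", "fy", "cx", "cy" (pixels), "eye" and "rotation" of the camera in the world. Camera axes: x right, y down, z forward; pixel columns grow to the right and rows downward; lengths in mm; the calibration is good to about 2 mm. A picture is of the moment at which its call begins: read the wrist's pose just before it. calibration takes no time and is no camera call; for the wrist camera it gives the pose at the moment of the call.
- bot.sign_off(): hands the job in, once; it reports no verdict.
The state is a dict: "time": time; "qpos": joint angles; "qvel": joint speeds; "joint_efforts": joint torques, N m; "tcp_pos": TCP position; "orientation": TCP orientation; "wrist_force": force on the tool from outside, world axes, zero at the start; "moment": the same for the moment, N m; "width": opening from 0.0 (shut) to 1.0 (fully open).
Only numpy, scipy, OpenCV 4.12 (cv2) and the standard library are available. Lean on these libraries where they do the work, as an engineer would, in place of code of your own. Each camera call takes 0.05 s, during which the arm holds its last target.

### The job

Lift the slotted steel basket a little way off its rails in the white catch pan and shake or rock it there until all four small brass ferrules have dropped through the slots into the pan, with the three large fittings still in the basket. Then tip the three fittings over the basket's sloping lip into the blue drying tray from just above it, and set the empty basket back upright on the two rails in the pan and let go. Leave the other things on the bench alone.

Things in the scene. Friction and masses are not known exactly. Their poses are not given: they have to be found in the camera images.
- basket_handle (a point): centre of the steel basket's handle bar (blue grip), where to grasp from above, closing along x. The bar runs along y, 12 mm wide (x), 16 mm tall (z), 142 mm free length between its posts, centre 105 mm above the basket's underside. Axes are the basket's own: z up when upright, -x is the pouring lip's side. Basket 0.35 kg.
- basket_floor (a point): centre of the basket's floor, on top of the slats, 101 mm below the handle centre. Inside 90 mm (x) by 136 mm (y). Four slats along x, 14 mm wide, 4 mm thick, at y = -45, -15, 15, 45 mm; five open 16 mm slots between and beside them. Small things slide off a slat when shaken along y or rocked over 20 degrees about x. Walls 40 mm high at +x and both y ends.
- basket_lip (a point): middle of the outer edge of the basket's pouring lip, 77 mm to -x of the handle centre and 84 mm below it. The solid lip slopes up and outward at 30 degrees from the floor in place of a wall. It starts facing roughly to the right as the robot sees it (world -y). Fittings stay in until this side is tipped down well over 30 degrees; 55 to 65 empties it.
- basket_runner (a point): middle of the underside of the flat runner outside the basket's +y end, level with the basket's underside; 100 mm long (x), 22 mm wide (y from 70 to 92 mm off the basket's middle). A like one is at -y. The runners stand on the pan's rails.
- pan: white catch pan, fixed to the bench, 210 mm (x) by 260 mm (y), walls 45 mm high, 4 mm thick, floor 4 mm. Origin: centre of its underside; z up. Two round steel rails, 8 mm thick, run along its x at y = -79 and +79 mm, tops 38 mm above the bench. The basket stands on them, its handle centre then 143 mm above the bench.
- tray: blue plastic drying tray lined with paper, fixed to the bench, 220 mm (x) by 200 mm (y), walls 40 mm high and 4 mm thick, floor 4 mm. Origin: centre of its underside on the bench; z up. It may be to the left or the right of the pan.
- fitting_red_mid (a point): red moulded plastic column end-fitting, 32 mm tall, 34 mm wide round foot (11 mm high) and a 24 mm wide round top, 35 g, smooth and slippery (friction about 0.25). The point is its centre, half-way up.
- fitting_black_mid (a point): black moulded plastic column end-fitting, 32 mm tall, 34 mm wide round foot (11 mm high) and a 24 mm wide round top, 35 g, smooth and slippery (friction about 0.25). The point is its centre, half-way up.
- fitting_white_mid (a point): white moulded plastic column end-fitting, 32 mm tall, 34 mm wide round foot (11 mm high) and a 24 mm wide round top, 35 g, smooth and slippery (friction about 0.25). The point is its centre, half-way up.
- ferrule0_mid (a point): small brass ferrule (tapered ring), 10 mm wide, 11 mm tall, 10 g, smooth and slippery (friction about 0.25); passes the basket's slots in any attitude. It starts standing on one of the basket's four floor slats, behind the fittings. The point is its centre.
- ferrule1_mid (a point): small brass ferrule (tapered ring), 10 mm wide, 11 mm tall, 10 g, smooth and slippery (friction about 0.25); passes the basket's slots in any attitude. It starts standing on one of the basket's four floor slats, behind the fittings. The point is its centre.
- ferrule2_mid (a point): small brass ferrule (tapered ring), 10 mm wide, 11 mm tall, 10 g, smooth and slippery (friction about 0.25); passes the basket's slots in any attitude. It starts standing on one of the basket's four floor slats, behind the fittings. The point is its centre.
- ferrule3_mid (a point): small brass ferrule (tapered ring), 10 mm wide, 11 mm tall, 10 g, smooth and slippery (friction about 0.25); passes the basket's slots in any attitude. It starts standing on one of the basket's four floor slats, behind the fittings. The point is its centre.
- reagent_bottle: bystander: amber bottle, 64 mm wide, 120 mm tall; origin: centre of its foot
- wash_jar: bystander: clear jar with green lid, 56 mm wide, 80 mm tall; origin: centre of its foot
- beaker: bystander: glass beaker, 70 mm wide, 85 mm tall; origin: centre of its foot
- spatula: bystander: spatula 180 mm long lying on the bench; origin: underside of its middle
- tube: bystander: conical tube standing on its orange cap, 44 mm wide, 105 mm tall; origin: centre of its foot

How it is judged (in metres and radians):
On the way, in this order (a step that is already met when the one before it is completed fails the run):
1. all four ferrules lie in the pan while the three fittings are still in the basket (x of ferrule0_mid in the frame of pan between -0.101 and 0.101 m and y of ferrule0_mid in the frame of pan between -0.126 and 0.126 m and z of ferrule0_mid in the frame of pan between -0.005 and 0.03 m and x of ferrule1_mid in the frame of pan between -0.101 and 0.101 m and y of ferrule1_mid in the frame of pan between -0.126 and 0.126 m and z of ferrule1_mid in the frame of pan between -0.005 and 0.03 m and x of ferrule2_mid in the frame of pan between -0.101 and 0.101 m and y of ferrule2_mid in the frame of pan between -0.126 and 0.126 m and z of ferrule2_mid in the frame of pan between -0.005 and 0.03 m and x of ferrule3_mid in the frame of pan between -0.101 and 0.101 m and y of ferrule3_mid in the frame of pan between -0.126 and 0.126 m and z of ferrule3_mid in the frame of pan between -0.005 and 0.03 m and x of fitting_red_mid in the frame of basket_handle between -0.085 and 0.085 m and y of fitting_red_mid in the frame of basket_handle between -0.072 and 0.072 m and z of fitting_red_mid in the frame of basket_handle between -0.11 and -0.04 m and x of fitting_black_mid in the frame of basket_handle between -0.085 and 0.085 m and y of fitting_black_mid in the frame of basket_handle between -0.072 and 0.072 m and z of fitting_black_mid in the frame of basket_handle between -0.11 and -0.04 m and x of fitting_white_mid in the frame of basket_handle between -0.085 and 0.085 m and y of fitting_white_mid in the frame of basket_handle between -0.072 and 0.072 m and z of fitting_white_mid in the frame of basket_handle between -0.11 and -0.04 m), for 0.2 s.
2. all three fittings lie in the drying tray (x of ferrule0_mid in the frame of pan between -0.101 and 0.101 m and y of ferrule0_mid in the frame of pan between -0.126 and 0.126 m and z of ferrule0_mid in the frame of pan between -0.005 and 0.03 m and x of ferrule1_mid in the frame of pan between -0.101 and 0.101 m and y of ferrule1_mid in the frame of pan between -0.126 and 0.126 m and z of ferrule1_mid in the frame of pan between -0.005 and 0.03 m and x of ferrule2_mid in the frame of pan between -0.101 and 0.101 m and y of ferrule2_mid in the frame of pan between -0.126 and 0.126 m and z of ferrule2_mid in the frame of pan between -0.005 and 0.03 m and x of ferrule3_mid in the frame of pan between -0.101 and 0.101 m and y of ferrule3_mid in the frame of pan between -0.126 and 0.126 m and z of ferrule3_mid in the frame of pan between -0.005 and 0.03 m and x of fitting_red_mid in the frame of tray between -0.106 and 0.106 m and y of fitting_red_mid in the frame of tray between -0.096 and 0.096 m and z of fitting_red_mid in the frame of tray between 0 and 0.06 m and x of fitting_black_mid in the frame of tray between -0.106 and 0.106 m and y of fitting_black_mid in the frame of tray between -0.096 and 0.096 m and z of fitting_black_mid in the frame of tray between 0 and 0.06 m and x of fitting_white_mid in the frame of tray between -0.106 and 0.106 m and y of fitting_white_mid in the frame of tray between -0.096 and 0.096 m and z of fitting_white_mid in the frame of tray between 0 and 0.06 m), for 0.2 s.
At the end, for the whole second after the job is handed in: Ferrules on the pan floor (centres under 30 mm above the bench); fittings inside the tray (centres under 60 mm); basket upright within 0.1 rad on the pan rails, handle centre 133 to 153 mm above the bench, within 50 mm along and 30 mm across the rails of the pan centre (all of step 2 and x of basket_handle in the frame of pan between -0.05 and 0.05 m and y of basket_handle in the frame of pan between -0.03 and 0.03 m and z of basket_handle in the frame of pan between 0.133 and 0.153 m and angle between basket_handle's own z axis and vertical below 0.1 rad); the robot touches nothing.
It fails at once if a fitting is lifted higher than 0.30 m above the bench (tip from just above the tray) (height (world z) of any of fitting_red_mid, fitting_black_mid, fitting_white_mid above 0.3 m).
It fails at once if another thing on the bench is moved by more than 30 mm (distance of any of reagent_bottle, wash_jar, beaker, spatula, tube from where it was at the start of the episode above 0.03 m).
It also fails if it takes over 61 s, if anything falls off the work surface, if the arm or the gripper's body presses on something with over 40 N, if the wrist force passes 120 N, or if a joint passes its speed limit or range.

## Working session

There is one attempt and no reset: what is moved stays moved. The work goes in short steps, Python scripts to look and compute and a tool call to move; the robot and the scene stay as the last step left them, time stands still between calls to the robot, and variables do not carry over. Pictures are saved under pics/ and viewed, and the job is handed in when it is done.

Besides the shell and the picture viewer there is one more tool, called after "Call:" as name(argument=value, ...) on one line, values as JSON. step_arm: Moves the arm, as the interface text tells. Its arguments: {"type":"object","properties":{"motion":{"type":"string"}},"required":["motion"]}

```bash
mkdir -p pics; ls; python3 - <<'E'
from workcell import bot, vision
import cv2
o=bot.get_obs();print(o)
for n in ("scene","top"):
    im=vision.capture(n);cv2.imwrite(f"pics/{n}0.png",im[:,:,::-1]);print(n,vision.calibration(n))
E
```

```text
pics
{'time': 0.0, 'qpos': array([-1.42498940e+00,  2.76610978e-01,  1.50619151e+00, -6.95616997e-06,
        1.36064756e+00, -1.20951425e-01]), 'qvel': array([ 7.86439292e-04, -5.15875894e-04, -1.69593959e-04, -3.28217009e-03,
        1.37768388e-03, -9.11859987e-05]), 'joint_efforts': array([ 1.99781352e-03, -4.16761994e+01, -2.45803767e+01,  3.13265118e-04,
        1.07992798e-02,  1.11660313e-05]), 'tcp_pos': array([ 151.51391036, -554.12079759,  230.40731114]), 'orientation': array([-9.28585230e-04,  9.91117653e-01,  1.32984721e-01, -1.49419723e-05]), 'wrist_force': array([-0.86691667,  0.21330701,  0.47367328]), 'moment': array([ 0.04300688,  0.05269155, -0.03306976]), 'width': 1.0000299242171722}
scene {'fx': 373.9491697479002, 'fy': 373.9491697479002, 'cx': 319.6606284770854, 'cy': 199.61184176078416, 'eye': array([1030.01546587, -462.84370512,  930.51730384]), 'rotation': array([-0.30472973,  0.87929082,  0.34682506, -0.11704625])}
top {'fx': 458.25185912829573, 'fy': 458.25185912829573, 'cx': 318.16492876847184, 'cy': 201.9726936062535, 'eye': array([ 395.06561668,   10.099684  , 1371.74491302]), 'rotation': array([-0.05780775,  0.71153762, -0.69824871,  0.05311511])}
```

View pics/scene0.png

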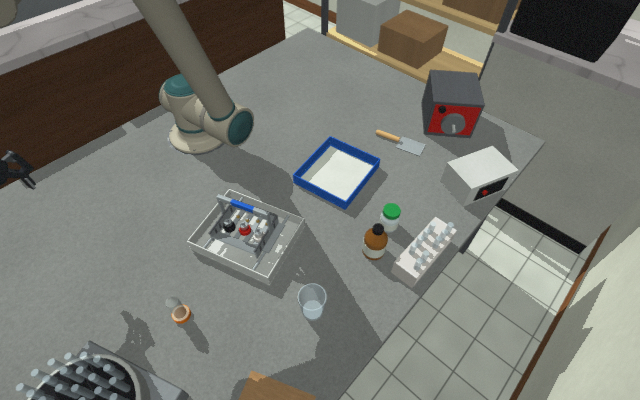

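View pics/top0.png

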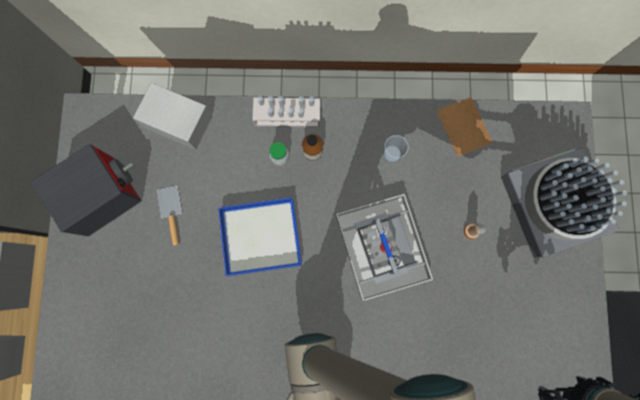

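The top view shows the pan near (384,246), with the blue handle near (386,243). The tray is near (260,237), on the robot's left. The lip should face image-right. Next I'll measure these.

```bash
cat > h.py <<'E'
import numpy as np, cv2
from scipy.spatial.transform import Rotation as R
from workcell import bot, vision
def rot(c): q=c['rotation']; return R.from_quat([q[1],q[2],q[3],q[0]]).as_matrix()
def ray(c,p):
    d=rot(c)@np.array([(p[0]-c['cx'])/c['fx'],(p[1]-c['cy'])/c['fy'],1]); return np.array(c['eye']),d
def onz(c,p,z):
    e,d=ray(c,p); return e+d*(z-e[2])/d[2]
def proj(c,P):
    v=rot(c).T@(np.array(P)-c['eye']); return np.array([c['fx']*v[0]/v[2]+c['cx'],c['fy']*v[1]/v[2]+c['cy']])
def cap(n,f=None,crop=None,s=1):
    c=vision.calibration(n); im=vision.capture(n)[:,:,::-1].copy()
    if f:
        o=im
        if crop: x0,y0,x1,y1=crop; o=im[y0:y1,x0:x1]
        cv2.imwrite('pics/'+f,cv2.resize(o,None,fx=s,fy=s,interpolation=cv2.INTER_CUBIC))
    return c,im
E
python3 - <<'E'
from h import *
c,im=vision.calibration('top'),cv2.imread('pics/top0.png')
hsv=cv2.cvtColor(im,cv2.COLOR_BGR2HSV)
m=cv2.inRange(hsv,(100,120,50),(130,255,255))
n,l,st,ce=cv2.connectedComponentsWithStats(m)
for i in range(1,n):
    if st[i,4]>15:
        pts=np.argwhere(l==i)[:,::-1].astype(np.float32); r=cv2.minAreaRect(pts); b=cv2.boxPoints(r)
        z=40 if st[i,4]>200 else 151
        print(st[i],[onz(c,p,z).round(0)[:2].tolist() for p in b], onz(c,r[0],z).round(1))
for p in [(337,212),(406,193),(432,276),(363,299)]: print(onz(c,p,45).round())
def crop(f,o,x0,y0,x1,y1,s):
    cv2.imwrite(o,cv2.resize(cv2.imread(f)[y0:y1,x0:x1],None,fx=s,fy=s,interpolation=cv2.INTER_CUBIC))
crop('pics/top0.png','pics/topc.png',325,180,445,310,5)
crop('pics/scene0.png','pics/scenec.png',180,180,310,285,6)
cs=vision.calibration('scene'); ims=cv2.imread('pics/scene0.png')
m=cv2.inRange(cv2.cvtColor(ims,cv2.COLOR_BGR2HSV),(105,140,80),(125,255,255))[185:240,200:300]
p=cv2.moments(m,True); q=(p['m10']/p['m00']+200,p['m01']/p['m00']+185); print(q,onz(cs,q,147))
E
```

```text
[ 218  198   83   78 1030] [[584.0, 322.0], [620.0, 98.0], [421.0, 65.0], [387.0, 284.0]] [501.8 192.3  40. ]
[380 233  13  25 113] [[504.0, -145.0], [508.0, -156.0], [447.0, -178.0], [443.0, -167.0]] [ 475.6 -161.6  151. ]
[576. -35.  45.]
[ 636. -236.   45.]
[ 397. -308.   45.]
[ 329. -111.   45.]
(242.05298013245033, 205.17218543046357) [ 478.52608095 -163.28897162  147.        ]
```

View pics/topc.png

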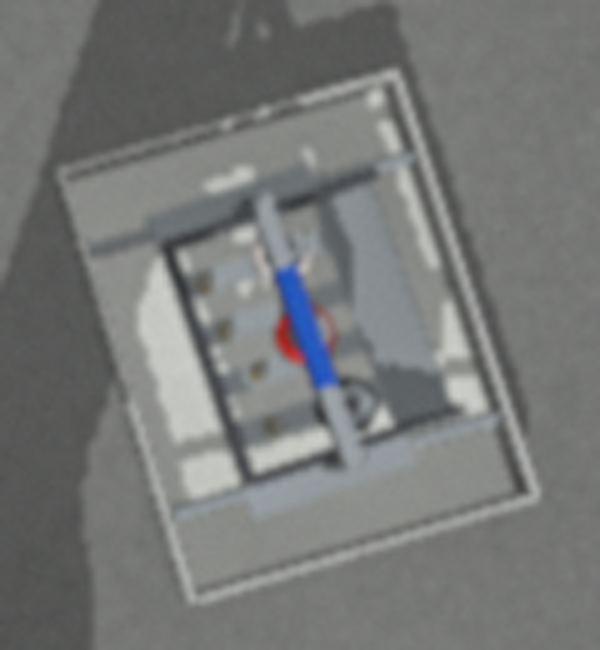

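View pics/scenec.png

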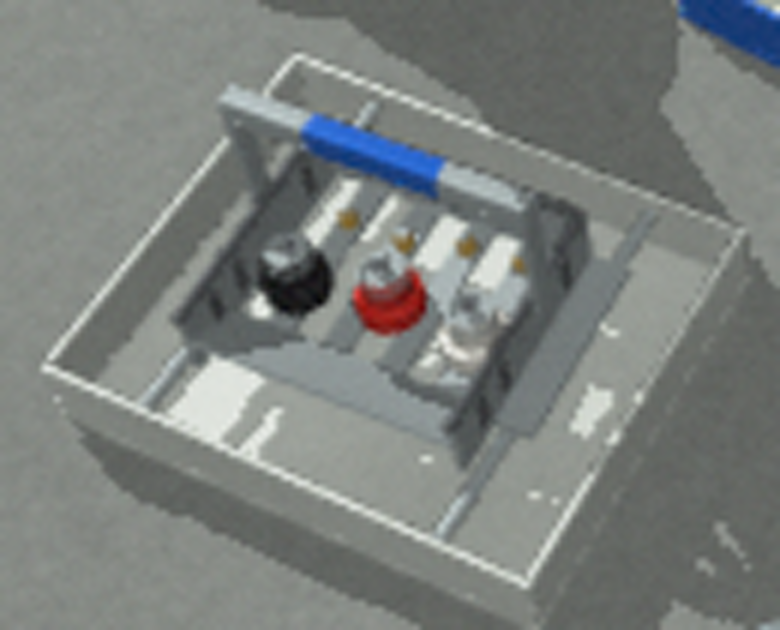

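Pan centre is about (484,-172), yaw about 17°. The handle is about (477,-162.5), yaw about 19°, with the lip toward −y. Tray centre is about (502,192). The fittings are on the lip side and the four brass ferrules are one per slat behind them. Next I move above the handle.

Call:
step_arm(motion="25 30 0 0 0 0.014 85;25 30 0 0 0 0.014 85;25 30 0 0 0 0.014 85;25 30 0 0 0 0.014 85;25 30 0 0 0 0.014 85")

```text
time: 0.6
tcp_pos: [277.2, -403.2, 230.9]
orientation: [-0.0, 0.986, 0.168, -0.0]
wrist_force: [0.7, -0.6, 0.1]
width: 0.992
```

Call:
step_arm(motion="25 30 0 0 0 0 85;25 30 0 0 0 0 85;25 30 0 0 0 0 85;25 30 0 0 0 0 85;25 30 0 0 0 0 85")

```text
time: 1.1
tcp_pos: [402.2, -253.2, 231.1]
orientation: [-0.0, 0.986, 0.168, -0.0]
wrist_force: [0.5, -0.3, -1.2]
width: 0.997
```

Call:
step_arm(motion="25 30 0 0 0 0 85;25 30 0 0 0 0 85;25 30 0 0 0 0 85;0 0 0 0 0 0 85;0 0 0 0 0 0 85")

```text
time: 1.6
tcp_pos: [476.5, -164.1, 230.8]
orientation: [-0.0, 0.986, 0.169, -0.001]
wrist_force: [0.0, 0.4, 0.1]
width: 0.996
```

```bash
python3 - <<'E'
from h import *
o=bot.get_obs();print(o['tcp_pos'],o['orientation'],o['qpos'],o['time'])
c,im=cap('wrist','w1.png'); print(c)
m=cv2.inRange(cv2.cvtColor(im,cv2.COLOR_BGR2HSV),(105,140,50),(125,255,255))
p=np.argwhere(m)[:,::-1].astype(np.float32); r=cv2.minAreaRect(p);b=cv2.boxPoints(r);print(r)
print([onz(c,q,151).round(1).tolist() for q in b],onz(c,r[0],151))
E
```

```text
[ 476.47115524 -164.07810413  230.83545288] [-2.17641101e-05  9.85653677e-01  1.68778807e-01 -7.37203141e-04] [-4.69182408e-01  1.69636296e-01  1.64969065e+00 -8.70602098e-04
  1.32347545e+00  7.62646326e-01] 1.6
{'fx': 336.48523603203324, 'fy': 336.48523603203324, 'cx': 320.2042598633544, 'cy': 203.33749927341097, 'eye': array([ 545.67816803, -138.03521284,  373.35089442]), 'rotation': array([ 0.12013311,  0.80775377, -0.57087251, -0.08489092])}
((190.16018676757812, 119.7916030883789), (355.48974609375, 165.09275817871094), 20.755748748779297)
[[455.7, 54.5, 151.0], [557.4, 28.8, 151.0], [556.9, -178.1, 151.0], [443.0, -179.7, 151.0]] [506.91473125 -63.17162365 151.        ]
```

View pics/w1.png

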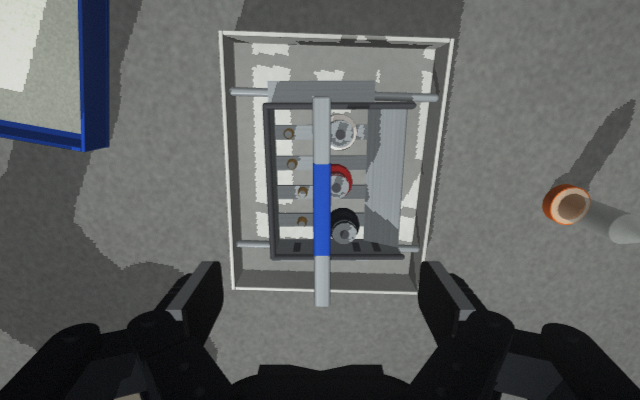

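The wrist view shows the handle bar vertical at column ~321, aligned with the jaws. The blue grip spans rows 164–256.

```bash
python3 - <<'E'
from h import *
c=vision.calibration('wrist')
for p in [(321.5,164),(321.7,256),(321.7,210)]: print(onz(c,p,151).round(1))
for p in [(220,31),(453,39),(415,293),(234,290)]: print(onz(c,p,45).round(1))
print(np.mean([onz(c,p,45) for p in [(220,31),(453,39),(415,293),(234,290)]],axis=0))
for p in [(321.5,97),(321.5,306)]: print(onz(c,p,151).round(1))
E
```

```text
[ 507.6 -153.1  151. ]
[ 444.2 -175.6  151. ]
[ 477.3 -163.9  151. ]
[571.6 -35.8  45. ]
[ 634.2 -232.6   45. ]
[ 387.9 -305.9   45. ]
[ 324.8 -115.4   45. ]
[ 479.62996444 -172.45290341   45.        ]
[ 547.8 -138.8  151. ]
[ 404.7 -189.4  151. ]
```

Call:
step_arm(motion="0 0 -30 0 0 0 85;0 0 -30 0 0 0 85;0 0 -30 0 0 0 85;0 0 -17 0 0 0 85;0 0 0 0 0 0 85")

```text
time: 2.15
tcp_pos: [473.7, -165.0, 121.9]
orientation: [-0.002, 0.986, 0.166, -0.003]
wrist_force: [-0.2, 0.4, 1.2]
width: 0.995
```

Call:
step_arm(motion="0 0 0 0 0 0 40;0 0 0 0 0 0 25;0 0 0 0 0 0 20;0 0 0 0 0 0 14;0 0 0 0 0 0 0")

```text
time: 2.65
tcp_pos: [476.9, -164.8, 124.9]
orientation: [0.0, 0.986, 0.168, 0.0]
wrist_force: [0.6, -0.1, 2.0]
width: 0.14
```

Call:
step_arm(motion="0 0 0 0 0 0 0;0 0 0 0 0 0 0;0 0 0 0 0 0 0;0 0 0 0 0 0 0")

```text
time: 3.05
tcp_pos: [476.9, -164.9, 125.0]
orientation: [0.0, 0.986, 0.168, 0.0]
wrist_force: [-0.7, -0.2, 5.7]
width: 0.128
```

Call:
step_arm(motion="0 0 8 0 0 0 0;0 0 12 0 0 0 0;0 0 5 0 0 0 0;0 0 0 0 0 0 0;0 0 0 0 0 0 0")

```text
time: 3.55
tcp_pos: [476.5, -164.6, 149.3]
orientation: [-0.0, 0.986, 0.168, -0.0]
wrist_force: [0.1, 0.8, -3.7]
width: 0.126
```

Call:
step_arm(motion="11 4 0 0 0 0 0;-22 -8 0 0 0 0 0;22 8 0 0 0 0 0;-22 -8 0 0 0 0 0;11 4 0 0 0 0 0")

```text
time: 4.05
tcp_pos: [473.7, -164.3, 148.5]
orientation: [-0.001, 0.986, 0.167, -0.003]
wrist_force: [-1.7, 0.2, -4.1]
width: 0.127
```

```bash
python3 - <<'E'
from h import *
o=bot.get_obs();print(o['tcp_pos'],o['orientation'],o['wrist_force'],o['moment'],o['time'])
cap('wrist','w2.png',(200,10,480,310),2)
cap('scene','s2.png',(180,170,310,285),5)
E
```

```text
[ 473.6628444  -164.33277632  148.49485737] [-9.13956803e-04  9.85919556e-01  1.67196128e-01 -2.69247515e-03] [-1.68952082  0.22546498 -4.05458771] [0.06273404 0.15970529 0.03956234] 4.05
```

View pics/w2.png

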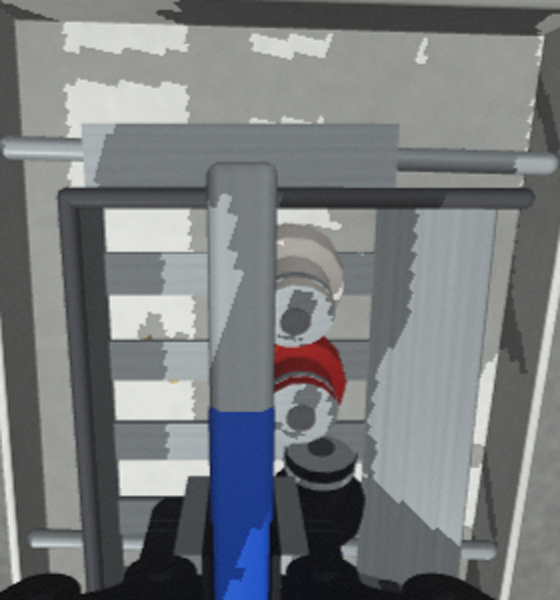

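View pics/s2.png

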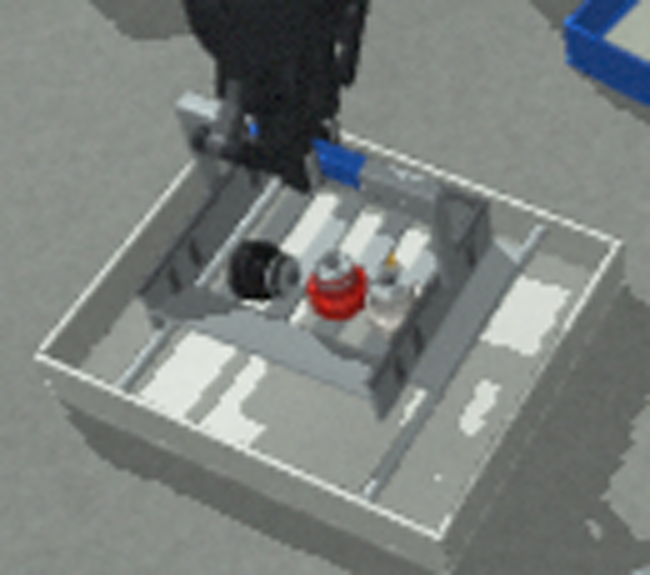

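Black has toppled but is still inside. The slats look mostly clear, with brass just visible near (148,338), (172,380) and at (390,258) in the scene crop. I'll shake again to be sure.

Call:
step_arm(motion="11 4 0 0 0 0 0;-22 -8 0 0 0 0 0;22 8 0 0 0 0 0;-22 -8 0 0 0 0 0;22 8 0 0 0 0 0")

```text
time: 4.65
tcp_pos: [483.6, -160.5, 148.6]
orientation: [-0.001, 0.986, 0.167, -0.003]
wrist_force: [0.0, 0.7, -3.5]
width: 0.128
```

Call:
step_arm(motion="-11 -4 0 0 0 0 0;0 0 0 0 0 0 0;0 0 0 0 0 0 0")

```text
time: 4.95
tcp_pos: [476.9, -164.5, 149.2]
orientation: [-0.0, 0.986, 0.168, 0.0]
wrist_force: [0.9, 0.4, -4.3]
width: 0.127
```

```bash
python3 - <<'E'
from h import *
o=bot.get_obs();print(o['tcp_pos'],o['orientation'],o['wrist_force'],o['moment'],o['time'])
cap('wrist','w3.png',(200,10,480,310),2)
cap('scene','s3.png',(180,170,310,285),5)
cap('top','t3.png',(325,180,445,310),4)
E
```

```text
[ 476.8795888  -164.45779971  149.21474168] [-1.07886173e-04  9.85862484e-01  1.67556406e-01  4.50010978e-05] [ 0.93425675  0.36228669 -4.2707709 ] [-0.01487032 -0.01588469 -0.02236939] 4.95
```

View pics/w3.png

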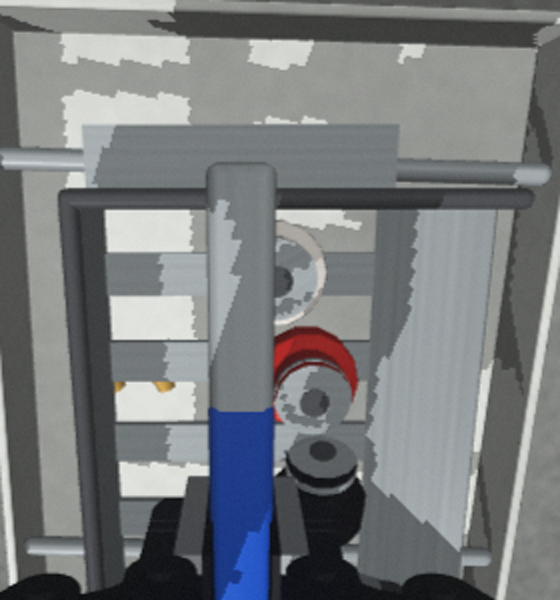

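View pics/s3.png

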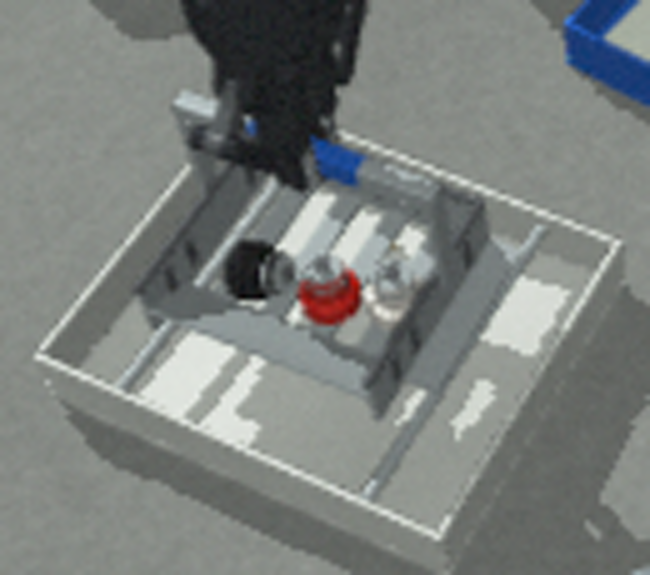

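View pics/t3.png

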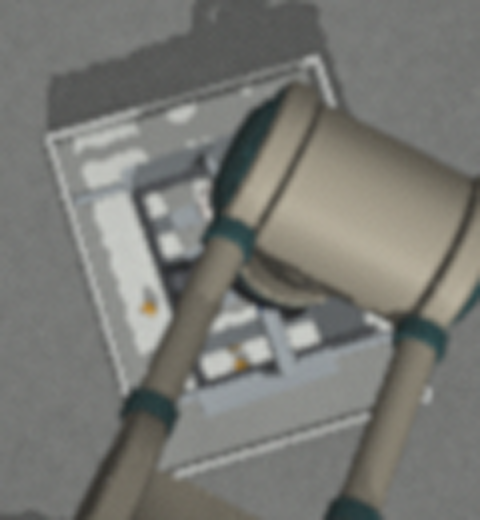

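```bash
python3 - <<'E'
from h import *
c=vision.calibration('wrist');t=vision.calibration('top')
th=np.deg2rad(16.9); B=lambda P:(R.from_euler('z',-th).as_matrix()@(P-np.array([481,-172,0]))).round(0)
for p in [(117,385),(163,385)]:
    q=(200+p[0]/2,10+p[1]/2); print('wrist',onz(c,q,9).round(),onz(c,q,72).round())
for p in [(148,308),(240,358)]:
    q=(325+p[0]/4,180+p[1]/4); print('top',onz(t,q,9).round(),onz(t,q,72).round())
E
```

```text
wrist [ 448. -116.    9.] [ 470. -121.   72.]
wrist [ 455. -135.    9.] [ 475. -136.   72.]
top [ 449. -111.    9.] [ 446. -106.   72.]
top [ 413. -179.    9.] [ 413. -170.   72.]
```

Three ferrules are accounted for on the pan floor. The fourth may be hidden under the fittings. I'll lift a little and rock the basket about its x axis.

Call:
step_arm(motion="0 0 14 0 0 0 0;0 0 14 0 0 0 0;10 3.6 0 -0.043 0.123 0 0;10 3.6 0 -0.043 0.123 0 0;10 3.6 0 -0.043 0.123 0 0")

```text
time: 5.6
tcp_pos: [508.2, -154.0, 178.6]
orientation: [0.034, 0.967, 0.164, -0.192]
wrist_force: [0.3, 0.5, -4.3]
width: 0.128
```

Call:
step_arm(motion="0 0 0 0 0 0 0;0 0 0 0 0 0 0;-10 -3.6 0 0.043 -0.123 0 0;-10 -3.6 0 0.043 -0.123 0 0;-10 -3.6 0 0.043 -0.123 0 0")

```text
time: 6.1
tcp_pos: [475.6, -164.9, 178.4]
orientation: [0.001, 0.986, 0.168, 0.003]
wrist_force: [-0.8, -0.4, -5.0]
width: 0.13
```

Call:
step_arm(motion="-10 -3.6 0 0.043 -0.123 0 0;-10 -3.6 0 0.043 -0.123 0 0;-10 -3.6 0 0.043 -0.123 0 0;0 0 0 0 0 0 0;0 0 0 0 0 0 0")

```text
time: 6.6
tcp_pos: [444.9, -175.9, 177.8]
orientation: [-0.031, 0.968, 0.163, 0.189]
wrist_force: [1.0, -1.2, -3.3]
width: 0.129
```

Call:
step_arm(motion="10 3.6 0 -0.043 0.123 0 0;10 3.6 0 -0.043 0.123 0 0;10 3.6 0 -0.043 0.123 0 0;0 0 0 0 0 0 0;0 0 0 0 0 0 0")

```text
time: 7.1
tcp_pos: [478.9, -162.7, 177.3]
orientation: [-0.0, 0.985, 0.17, -0.0]
wrist_force: [-0.7, 0.2, -3.5]
width: 0.127
```

```bash
python3 - <<'E'
from h import *
o=bot.get_obs();print(o['tcp_pos'],o['orientation'],o['qpos'],o['time'])
cap('wrist','w4.png',(200,10,480,310),2)
cap('scene','s4.png',(180,160,310,285),5)
E
```

```text
[ 478.92478138 -162.71996745  177.32525492] [-3.84268093e-04  9.85446079e-01  1.69987820e-01 -1.36545973e-04] [-4.65494948e-01  2.10724034e-01  1.73589936e+00  4.89920343e-04
  1.19564563e+00  7.63487064e-01] 7.1
```

View pics/w4.png

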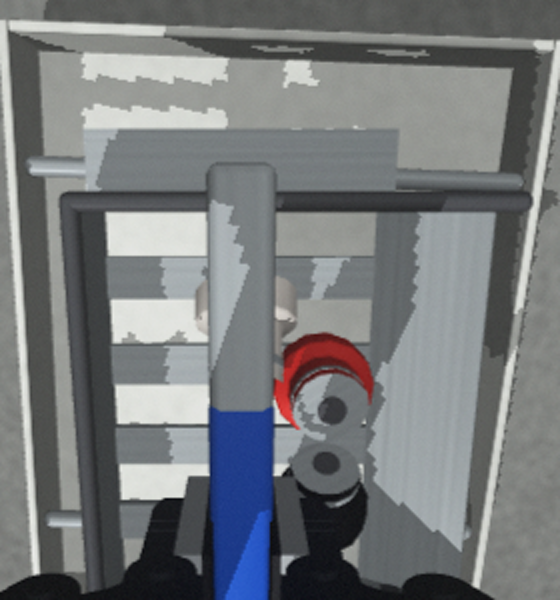

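View pics/s4.png

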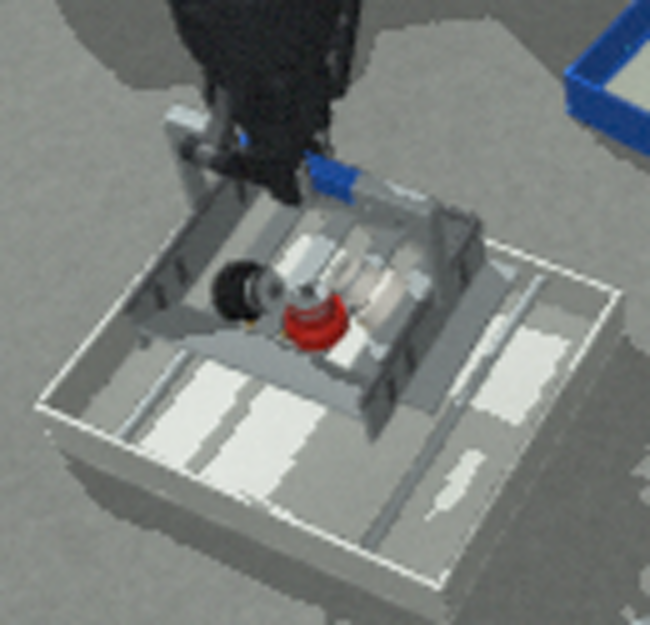

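White has toppled too, and all three fittings are still inside. Brass shows through the slots near (250,322) and (285,335) in the scene crop. I'll check whether that brass is at pan-floor height.

```bash
python3 - <<'E'
from h import *
c,im=cap('scene');t,it=cap('top')
cv2.imwrite('pics/s5.png',im)
for nm,cc,i in(('s',c,im),('t',t,it)):
    hsv=cv2.cvtColor(i,cv2.COLOR_BGR2HSV)
    m=cv2.inRange(hsv,(12,110,70),(28,255,255))
    n,l,st,ce=cv2.connectedComponentsWithStats(m)
    for k in range(1,n):
        P=onz(cc,ce[k],9)
        if st[k,4]<40 and abs(P[0]-481)<150 and abs(P[1]+172)<150: print(nm,ce[k].round(1),st[k,4],P.round(),onz(cc,ce[k],100).round())
for p in [(312,147),(278,152),(396,149)]: print(onz(t,p,80).round())
E
```

```text
s [236. 226.] 1 [ 428. -173.    9.] [ 488. -201.  100.]
t [361.5 256.5] 4 [ 450. -110.    9.] [ 446. -102.  100.]
t [385.2 271.2] 6 [ 409. -180.    9.] [ 408. -167.  100.]
[761.  42.  80.]
[744. 140.  80.]
[ 759. -202.   80.]
```

Call:
step_arm(motion="0 10 6 0 0 0.05 0;0 20 6 0 0 0.08 0;0 25 6 0 0 0.1 0;0 25 0 0 0 0.1 0;0 25 0 0 0 0.1 0")

```text
time: 7.8
tcp_pos: [475.7, -59.4, 195.7]
orientation: [-0.0, 0.927, 0.375, -0.0]
wrist_force: [0.6, 0.0, -3.3]
width: 0.133
```

Call:
step_arm(motion="0 25 0 0 0 0.1 0;0 25 0 0 0 0.1 0;0 15 0 0 0 0.05 0;0 0 0 0 0 0 0")

```text
time: 8.2
tcp_pos: [475.5, 6.6, 195.5]
orientation: [-0.001, 0.873, 0.487, -0.0]
wrist_force: [-0.6, -1.1, -3.8]
width: 0.126
```

```bash
python3 - <<'E'
from h import *
o=bot.get_obs();print(o['tcp_pos'],o['orientation'],o['qpos'],o['time'])
cap('wrist','w6.png')
cap('scene','s6.png',(170,140,330,290),4)
cap('top','t6.png',(320,180,450,310),4)
E
```

```text
[475.52588938   6.62176959 195.48528519] [-8.25188481e-04  8.73317040e-01  4.87151498e-01 -2.92806467e-04] [-1.33280540e-01  1.51633670e-01  1.76425387e+00  1.03125882e-03
  1.22716265e+00  4.19517067e-01] 8.2
```

View pics/w6.png

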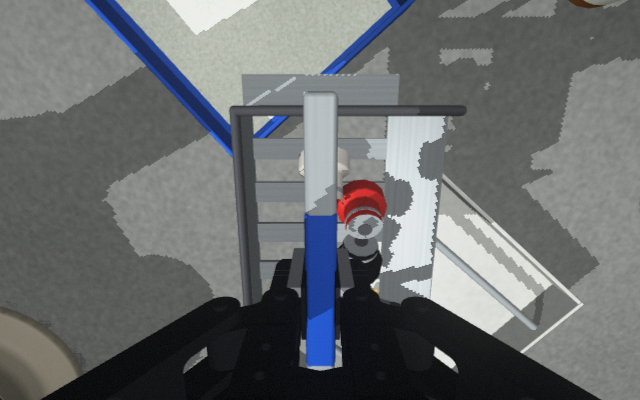

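View pics/s6.png

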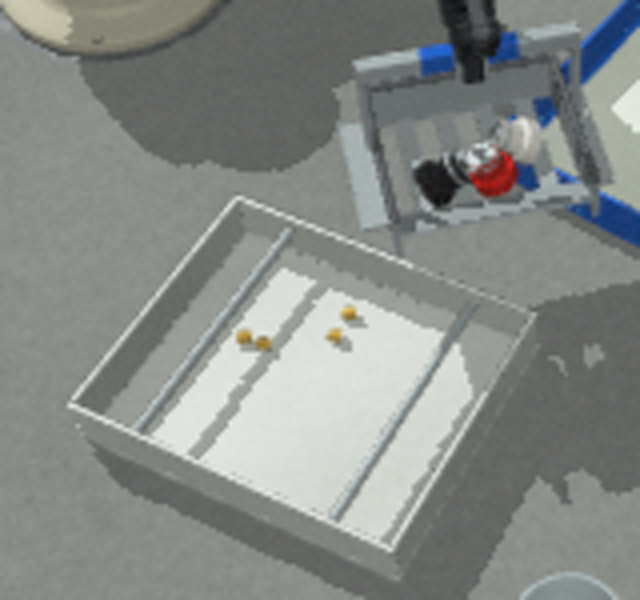

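View pics/t6.png

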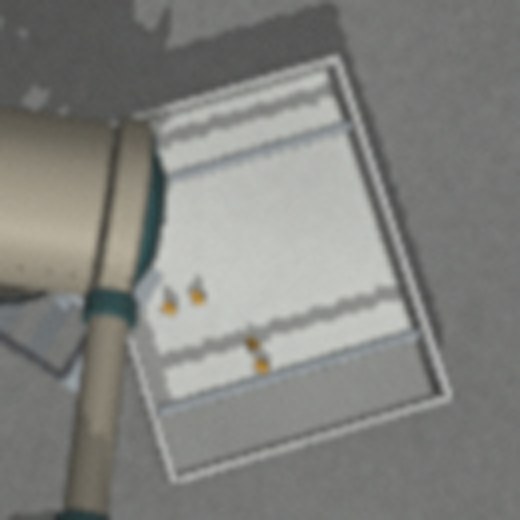

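All four ferrules are on the pan floor, at scene crop (244,337), (263,343), (335,335) and (348,313). The three fittings are still in the basket. Next I carry on over the tray, turning the lip outward.

Call:
step_arm(motion="-1 15 0 0 0 0.06 0;-1 25 0 0 0 0.1 0;-1 25 0 0 0 0.1 0;-1 25 0 0 0 0.1 0;-1 25 0 0 0 0.1 0")

```text
time: 8.85
tcp_pos: [471.7, 120.1, 195.2]
orientation: [0.0, 0.739, 0.674, -0.001]
wrist_force: [0.7, 0.0, -4.7]
width: 0.13
```

Call:
step_arm(motion="-1 25 -9 0 0 0.1 0;-1 25 -9 0 0 0.1 0;-1 15 -9 0 0 0.06 0;0 0 0 0 0 0 0;0 0 0 0 0 0 0")

```text
time: 9.35
tcp_pos: [468.7, 184.5, 168.1]
orientation: [0.0, 0.647, 0.763, -0.001]
wrist_force: [0.4, -0.1, -3.8]
width: 0.135
```

```bash
python3 - <<'E'
from h import *
o=bot.get_obs();print(o['tcp_pos'],o['orientation'],o['qpos'],o['time'])
cap('wrist','w7.png')
cap('scene','s7.png',(200,80,440,240),3)
E
```

```text
[468.74516197 184.45341369 168.09339108] [ 1.30247550e-04  6.46608055e-01  7.62821130e-01 -1.38920105e-03] [ 0.23803188  0.21640251  1.75330971 -0.00200219  1.17397338  0.07427184] 9.35
```

View pics/w7.png

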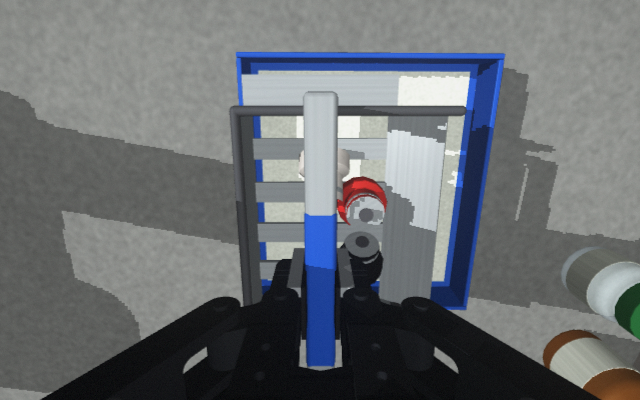

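View pics/s7.png

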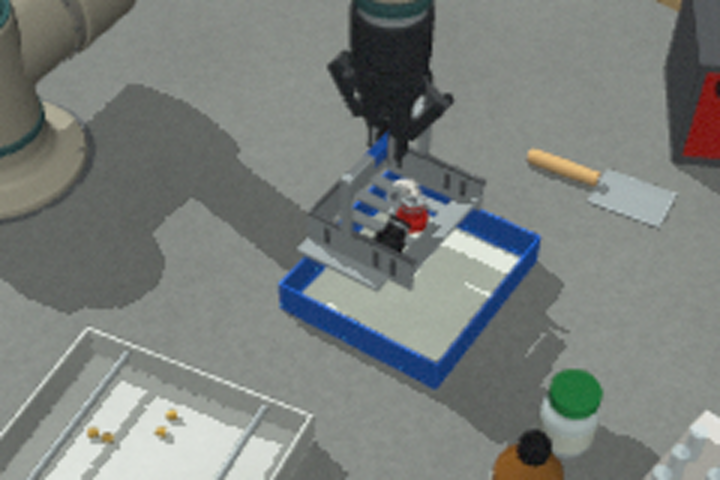

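The basket is laterally centred over the tray with its lip pointing outward. Now I tip it.

Call:
step_arm(motion="0 0 0 -0.0165 0.0986 0 0;0 0 0 -0.0165 0.0986 0 0;0 0 0 -0.0165 0.0986 0 0;0 0 0 -0.0165 0.0986 0 0;0 0 0 -0.0165 0.0986 0 0")

```text
time: 9.95
tcp_pos: [470.6, 184.7, 168.8]
orientation: [-0.16, 0.627, 0.739, -0.189]
wrist_force: [-1.0, 0.9, -4.0]
width: 0.124
```

```bash
python3 - <<'E'
from h import *
o=bot.get_obs();print(o['tcp_pos'],o['orientation'],o['qpos'],o['time'])
q=o['orientation'];print(R.from_quat([q[1],q[2],q[3],q[0]]).as_matrix()[:,2])
E
```

```text
[470.59962613 184.70224341 168.81920614] [-0.15968384  0.6266655   0.73894143 -0.18909516] [0.218137   0.49585742 1.4272441  0.02519229 1.71807335 0.0514115 ] 9.95
[-0.47299284 -0.07932378 -0.87748818]
```

Call:
step_arm(motion="0 0 0 -0.0132 0.08 0 0;0 0 0 -0.0132 0.08 0 0;0 0 0 -0.0132 0.08 0 0;0 0 0 -0.0132 0.08 0 0;0 0 0 0 0 0 0")

```text
time: 10.45
tcp_pos: [471.1, 184.7, 165.0]
orientation: [-0.259, 0.593, 0.699, -0.306]
wrist_force: [0.1, -0.5, -4.6]
width: 0.13
```

Call:
step_arm(motion="0 0 0 -0.0132 0.08 0 0;0 0 0 -0.0132 0.08 0 0;0 0 0 -0.0132 0.08 0 0;0 0 0 0 0 0 0;0 0 0 0 0 0 0")

```text
time: 10.95
tcp_pos: [469.0, 185.2, 168.3]
orientation: [-0.328, 0.556, 0.658, -0.387]
wrist_force: [0.0, -0.6, -1.4]
width: 0.127
```

```bash
python3 - <<'E'
from h import *
o=bot.get_obs();print(o['tcp_pos'],o['qpos'],o['time'])
q=o['orientation'];print(R.from_quat([q[1],q[2],q[3],q[0]]).as_matrix()[:,2])
cap('scene','s8.png',(200,60,440,240),3)
E
```

```text
[468.9761427  185.24526452 168.27779427] [0.20961743 0.80920731 1.18062563 0.04878675 2.2159321  0.04977388] 10.95
[-0.86297774 -0.143754   -0.48435958]
```

View pics/s8.png

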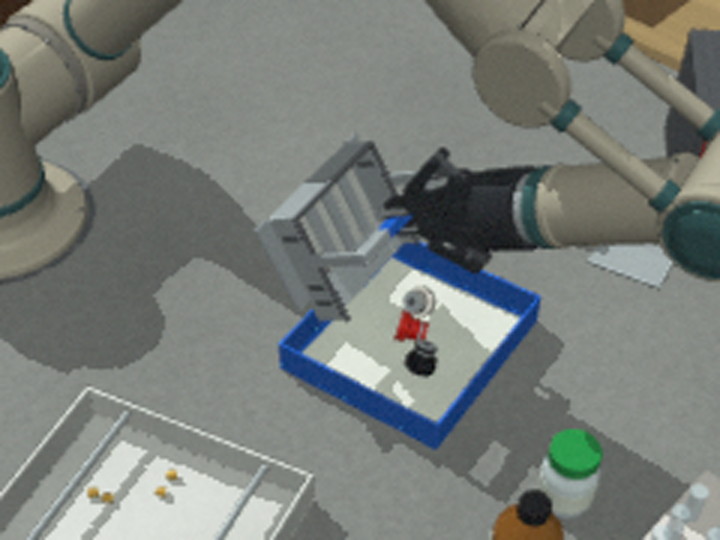

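All three fittings are lying in the tray, at scene crop (420,300), (410,325) and (422,358), and the basket is empty. I'll tip back upright.

Call:
step_arm(motion="0 0 10 0 0 0 0;0 0 10 0.0165 -0.0986 0 0;0 0 10 0.0165 -0.0986 0 0;0 0 0 0.0165 -0.0986 0 0;0 0 0 0.0165 -0.0986 0 0")

```text
time: 11.5
tcp_pos: [468.6, 185.6, 200.8]
orientation: [-0.21, 0.611, 0.722, -0.247]
wrist_force: [-1.5, 0.3, -2.9]
width: 0.131
```

Call:
step_arm(motion="0 0 0 0.0165 -0.0986 0 0;0 0 0 0.0165 -0.0986 0 0;0 0 0 0.0165 -0.0986 0 0;0 0 0 0.0165 -0.0986 0 0;0 0 0 0.0165 -0.0986 0 0")

```text
time: 12.0
tcp_pos: [467.3, 185.4, 200.7]
orientation: [-0.053, 0.643, 0.761, -0.062]
wrist_force: [-0.0, -0.4, -2.7]
width: 0.127
```

Call:
step_arm(motion="0 0 0 0.0165 -0.0986 0 0;0 0 0 0.0099 -0.0592 0 0;0 0 0 0 0 0 0;0 0 0 0 0 0 0")

```text
time: 12.4
tcp_pos: [467.5, 185.5, 199.7]
orientation: [-0.003, 0.646, 0.764, -0.003]
wrist_force: [-0.5, -0.5, -2.4]
width: 0.126
```

```bash
python3 - <<'E'
from h import *
o=bot.get_obs();print(o['tcp_pos'],o['orientation'],o['qpos'],o['time'])
q=o['orientation'];M=R.from_quat([q[1],q[2],q[3],q[0]]).as_matrix();print(M)
cap('scene','s9.png',(160,60,440,290),2.8)
cap('top','t9.png',(180,150,460,330),2.8)
E
```

```text
[467.53225423 185.46011923 199.69876442] [-0.00294432  0.64554229  0.76371162 -0.00332466] [2.38606496e-01 1.93373464e-01 1.69947574e+00 8.79585083e-04
 1.25758607e+00 7.10183823e-02] 12.4
[[-1.66532971e-01  9.85996710e-01 -8.78963901e-03]
 [ 9.86035865e-01  1.66528202e-01 -1.27680235e-03]
 [ 2.04799863e-04 -8.87952899e-03 -9.99960555e-01]]
```

View pics/s9.png

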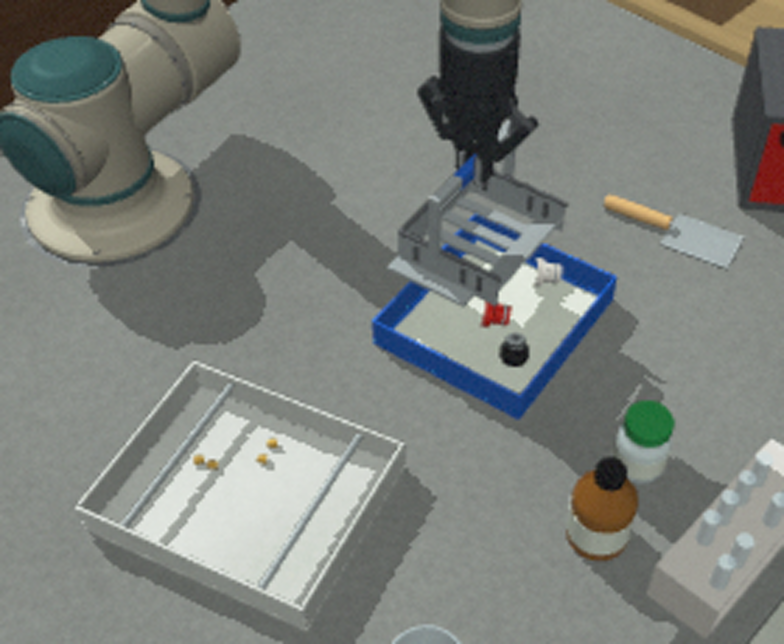

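View pics/t9.png

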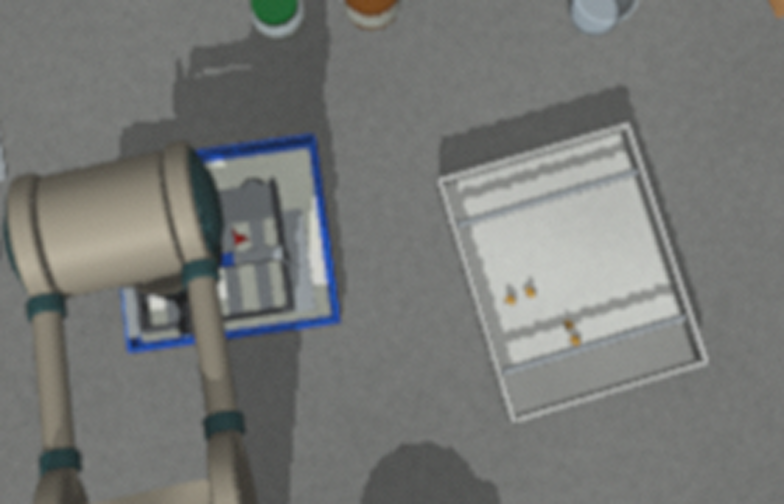

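Upright and empty, with all four ferrules still in the pan and the fittings in the tray. The pan is now unobstructed, so I'll fit its pose.

```bash
python3 - <<'E'
from h import *
t=vision.calibration('top');s=vision.calibration('scene')
f=lambda c,p,z:onz(c,(180+p[0]/2.8,150+p[1]/2.8),z)
g=lambda c,p,z:onz(c,(160+p[0]/2.8,60+p[1]/2.8),z)
A=np.array([f(t,p,45) for p in [(440,181),(630,124),(707,361),(515,420)]]);B=np.array([g(s,p,45) for p in [(194,363),(404,444),(304,610),(79,507)]])
print(A.round(),A.mean(0));print(B.round(),B.mean(0))
r=[f(t,p,38) for p in [(462,222),(638,173),(504,370),(686,320)]];print(np.round(r))
for a,b in((0,1),(2,3)):
    d=r[b]-r[a];print(np.rad2deg(np.arctan2(d[0],-d[1])))
print('railmid',np.mean(r,axis=0), 'sep',np.linalg.norm(np.cross((r[1]-r[0])/np.linalg.norm(r[1]-r[0]),r[2]-r[0])))
r=[g(s,p,38) for p in [(231,386),(125,525),(360,436),(263,584)]];print(np.round(r))
for a,b in((0,1),(2,3)):
    d=r[b]-r[a];print(np.rad2deg(np.arctan2(d[0],-d[1])))
print('railmid',np.mean(r,axis=0))
E
```

```text
[[ 569.  -35.   45.]
 [ 633. -234.   45.]
 [ 389. -309.   45.]
 [ 326. -114.   45.]] [ 479.09059697 -173.02148634   45.        ]
[[ 332. -112.   45.]
 [ 576.  -33.   45.]
 [ 639. -229.   45.]
 [ 395. -306.   45.]] [ 485.40355724 -170.20336738   45.        ]
[[ 527.  -59.   38.]
 [ 582. -243.   38.]
 [ 376. -103.   38.]
 [ 430. -290.   38.]]
16.645006773886994
16.202853368449365
railmid [ 478.6555268  -173.76589854   38.        ] sep 157.55227602997496
[[ 381. -103.   38.]
 [ 440. -286.   38.]
 [ 531.  -53.   38.]
 [ 588. -236.   38.]]
17.821072212204584
17.270852939954224
railmid [ 485.12476897 -169.58339694   38.        ]
```

Call:
step_arm(motion="0 -15 0 0 0 -0.06 0;1 -25 0 0 0 -0.1 0;1 -25 0 0 0 -0.1 0;1 -25 0 0 0 -0.1 0;1 -25 0 0 0 -0.1 0")

```text
time: 13.0
tcp_pos: [473.2, 69.5, 197.8]
orientation: [-0.004, 0.804, 0.595, -0.003]
wrist_force: [1.0, -0.4, -2.7]
width: 0.128
```

Call:
step_arm(motion="1 -25 0 0 0 -0.1 0;1 -25 0 0 0 -0.1 0;1 -25 0 0 0 -0.1 0;1 -25 0 0 0 -0.1 0;1 -25 0 0 0 -0.1 0")

```text
time: 13.5
tcp_pos: [478.1, -55.8, 197.8]
orientation: [-0.005, 0.926, 0.377, -0.002]
wrist_force: [0.7, -0.5, -3.7]
width: 0.125
```

Call:
step_arm(motion="0 -25 0 0 0 -0.1 0;0 -25 0 0 0 -0.1 0;0 -25 0 0 0 -0.1 0;0 -20 0 0 0 -0.1 0;0 -15 0 0 0 -0.04 0")

```text
time: 14.0
tcp_pos: [478.0, -166.2, 197.7]
orientation: [-0.005, 0.986, 0.167, -0.001]
wrist_force: [0.8, 0.0, -3.0]
width: 0.128
```

Call:
step_arm(motion="0 0 0 0 0 0 0;0 0 0 0 0 0 0;0 0 0 0 0 0 0")

```text
time: 14.3
tcp_pos: [477.4, -163.4, 197.9]
orientation: [-0.005, 0.986, 0.169, -0.001]
wrist_force: [0.1, 0.1, -2.7]
width: 0.128
```

```bash
python3 - <<'E'
from h import *
o=bot.get_obs();print(o['tcp_pos'],o['orientation'],o['wrist_force'],o['moment'],o['time'])
q=o['orientation'];M=R.from_quat([q[1],q[2],q[3],q[0]]).as_matrix();print(M[:,2])
cap('wrist','w10.png');cap('scene','s10.png',(170,140,330,290),4)
E
```

```text
[ 477.41552438 -163.41006074  197.94560852] [-0.00520842  0.98561901  0.16889939 -0.00101997] [ 0.06390751  0.138593   -2.74814942] [-0.01130032  0.03116239 -0.0534031 ] 14.3
[-0.00376999  0.00992249 -0.99994366]
```

View pics/w10.png

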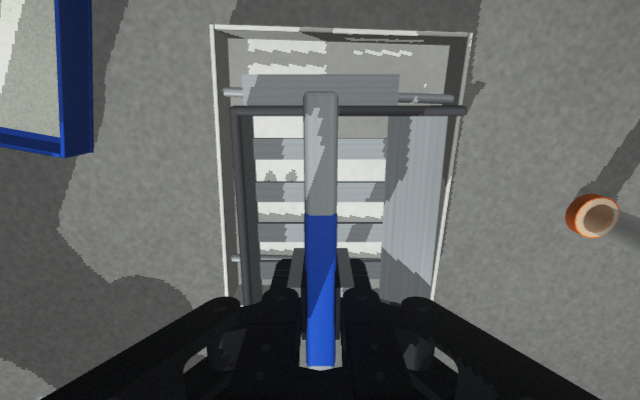

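View pics/s10.png

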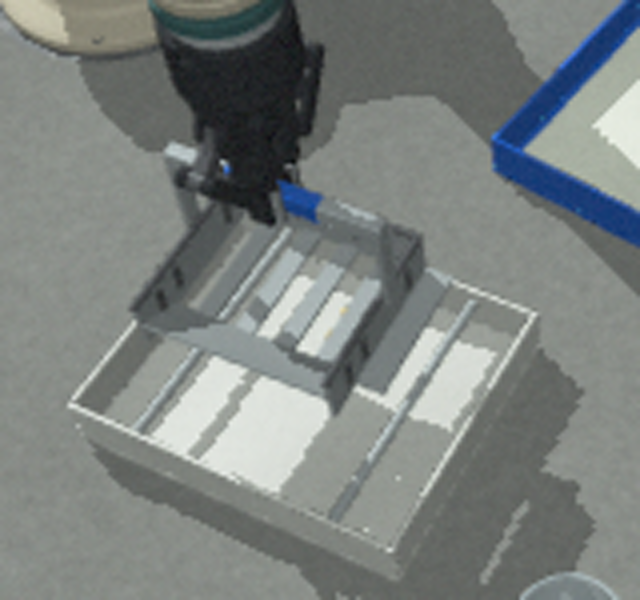

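Call:
step_arm(motion="0 -1.5 -20 0 0 0 0;0 0 -20 0 0 0 0;0 0 -15 0 0 0 0;0 0 -8 0 0 0 0;0 0 -5 0 0 0 0")

```text
time: 14.9
tcp_pos: [477.4, -165.3, 129.7]
orientation: [-0.005, 0.986, 0.169, -0.001]
wrist_force: [-0.1, -0.4, -2.0]
width: 0.128
```

Call:
step_arm(motion="0 0 -2 0 0 0 0;0 0 0 0 0 0 0;0 0 -2 0 0 0 0;0 0 0 0 0 0 0")

```text
time: 15.3
tcp_pos: [478.0, -166.1, 126.6]
orientation: [-0.004, 0.986, 0.168, -0.0]
wrist_force: [0.7, 0.6, -2.6]
width: 0.125
```

```bash
python3 - <<'E'
from h import *
o=bot.get_obs();print(o['tcp_pos'],o['orientation'],o['wrist_force'],o['moment'],o['time'])
cap('wrist','w11.png');cap('scene','s11.png',(170,140,330,290),4)
E
```

```text
[ 477.97545382 -166.13008085  126.56508128] [-4.16457190e-03  9.85752084e-01  1.68153052e-01 -1.89573610e-04] [ 0.73603005  0.64874663 -2.56089724] [ 0.01055246 -0.08424343 -0.01821786] 15.3
```

View pics/w11.png

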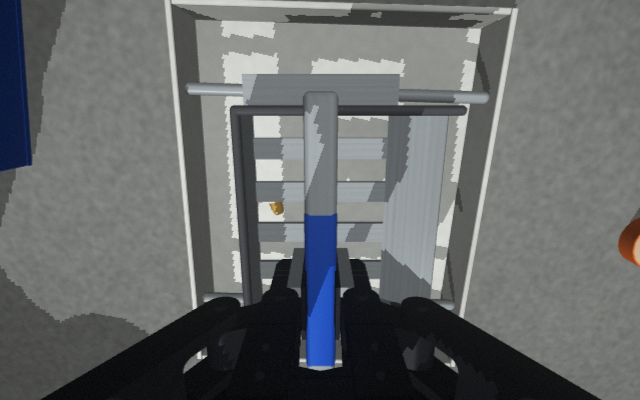

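View pics/s11.png

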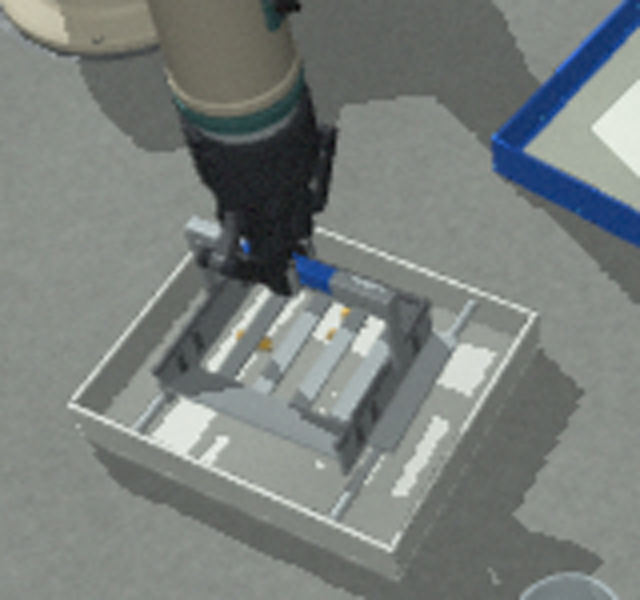

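Hovering about 2 mm above the rails, with the runners over them. I'll lower until contact shows in the force.

Call:
step_arm(motion="0 0 -1.5 0 0 0 0;0 0 0 0 0 0 0;0 0 0 0 0 0 0")

```text
time: 15.7
tcp_pos: [477.3, -166.1, 125.8]
orientation: [-0.004, 0.986, 0.168, -0.001]
wrist_force: [-3.9, 0.4, 5.3]
width: 0.127
```

Call:
step_arm(motion="0 0 -1 0 0 0 0;0 0 0 0 0 0 0;0 0 0 0 0 0 0")

```text
time: 16.0
tcp_pos: [476.9, -166.2, 125.4]
orientation: [-0.004, 0.986, 0.168, -0.001]
wrist_force: [-5.7, 0.8, 9.6]
width: 0.126
```

Call:
step_arm(motion="0 0 1 0 0 0 14;0 0 0 0 0 0 18;0 0 0 0 0 0 30;0 0 0 0 0 0 45;0 0 0 0 0 0 45")

```text
time: 16.5
tcp_pos: [477.5, -165.9, 124.5]
orientation: [-0.005, 0.986, 0.168, -0.001]
wrist_force: [-0.8, 0.5, 1.0]
width: 0.527
```

Call:
step_arm(motion="0 0 0 0 0 0 45;0 0 20 0 0 0 45;0 0 30 0 0 0 45;0 0 40 0 0 0 45;0 0 40 0 0 0 45")

```text
time: 17.0
tcp_pos: [477.1, -165.7, 255.6]
orientation: [-0.005, 0.986, 0.168, -0.001]
wrist_force: [1.8, -0.3, -0.3]
width: 0.53
```

Call:
step_arm(motion="-35 -35 0 0 0 0 45;-35 -35 0 0 0 0 45;-35 -35 0 0 0 0 45;-35 -35 0 0 0 0 45;0 0 0 0 0 0 45")

```text
time: 17.5
tcp_pos: [333.6, -309.9, 254.7]
orientation: [-0.003, 0.986, 0.164, -0.002]
wrist_force: [-0.0, 0.1, -0.2]
width: 0.525
```

```bash
python3 - <<'E'
from h import *
o=bot.get_obs();print(o['tcp_pos'],o['time'],o['wrist_force'])
cap('scene','s12.png',(160,110,440,330),2.8)
t,im=cap('top','t12.png',(200,130,460,320),3)
m=cv2.inRange(cv2.cvtColor(im,cv2.COLOR_BGR2HSV),(100,120,50),(130,255,255))
n,l,st,ce=cv2.connectedComponentsWithStats(m)
for i in range(1,n):
    if 40<st[i,4]<300: print(ce[i],onz(t,ce[i],151),st[i])
E
```

```text
[ 333.63032978 -309.94060946  254.6854679 ] 17.5 [-0.00870874  0.06018643 -0.18667801]
[386.21621622 245.20720721] [ 475.38464296 -162.81680417  151.        ] [381 234  12  24 111]
```

View pics/s12.png

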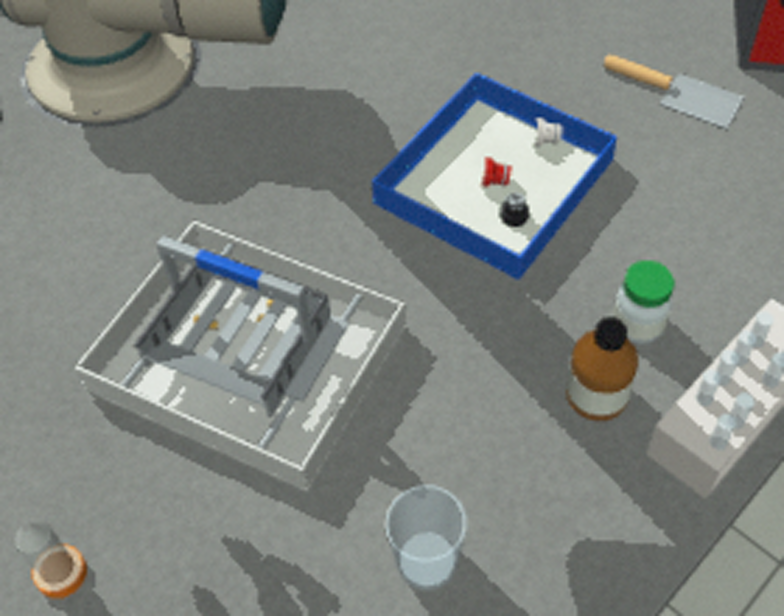

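View pics/t12.png

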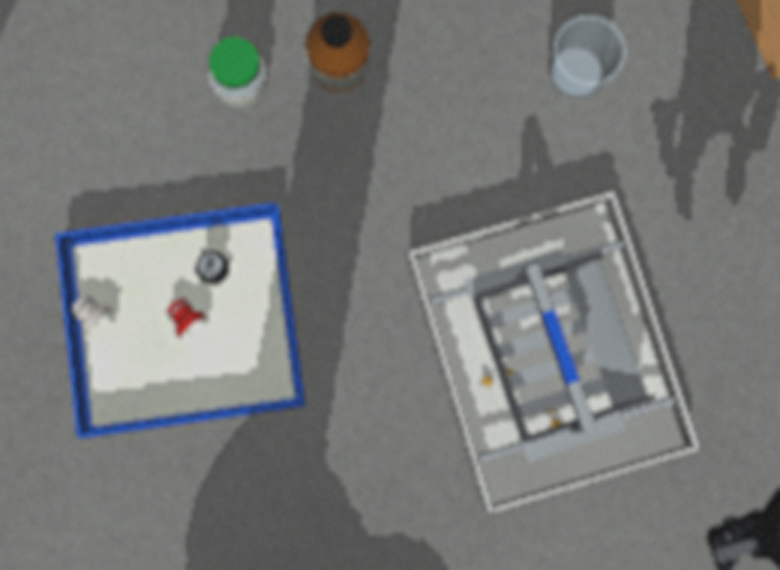

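The basket stands level on the rails, with its handle within about 1 mm of where it started. The ferrules are in the pan, the fittings are inside the tray, and the gripper is clear.

```bash
python3 -c "
from workcell import bot
print(bot.sign_off())"
```

```text
the job is handed in; nothing more can be done
None
```

The job is done and handed in at about 17.6 s of robot time; sign-off gives no verdict, so I can't confirm the result.

**What I did:** I gripped the handle, lifted the basket about 25 mm and shook it along its y axis. Then I lifted it about 28 mm more and rocked it about ±22°. I turned the lip outward over the tray and tipped it about 61°, then set the basket back on the rails, let go and backed away.

**Last checks, from the top and scene pictures:**
- **Ferrules:** all four were counted on the pan floor once the basket had moved away and again before it came back. Afterwards only some can be seen under the basket, and none outside the pan.
- **Fittings:** all three are inside the tray, with the white one lying close to a wall.
- **Basket:** it looks level on both rails, with the handle within about 1 mm of its starting point. That is about 11 mm from my estimate of the pan centre.
- **Other items:** the bench items still in view look untouched; I judged this by eye and did not measure it.
- **Forces:** the highest wrist force shown in the readouts was about 11 N, when the basket touched the rails.

**Disagreement:** the top and scene cameras put the pan centre about 7 mm apart, so I used the mean. That is well within the placing limits.

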